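Switch on and zero the glaze scale

TASK

An empty glaze pail stands on the bench scale. With the fingertips, gently press the green key well down and let it come up again to switch the scale on, then press the blue key in the same way to zero it, and withdraw. Do not press the yellow key, do not lean on the scale, and leave the pail, the cups and the jar untouched.

Things in the scene. Friction and masses are not known exactly. Their poses are not given: they have to be found in the camera images.
- scale: White bench scale, bolted down. Origin: on the bench under the centre of its key panel (250 mm along x, 125 along y, flat top 45 mm up). Dark steel weighing plate 260 x 250 mm, top 54 mm up, centred at y = +190 mm; dark display between plate and keys. Three keys in a row along the scale's x, at x = -65, 0, 65 mm, y = -15 mm; which colour stands where changes.
- pail: Small empty white plastic pail with a black wire handle, standing on the weighing plate: 162 mm across the rim, 130 mm high, loose, about 0.35 kg. Origin: centre of its underside, z up. Leave alone.
- cup_a: Loose pinkish-brown bisque cup, 68 mm across, 70 mm high, on the bench beside the key panel. Origin: centre of its underside, z up. Leave alone.
- cup_b: A second cup, the same as cup_a. Leave alone.
- jar: Loose blue glaze jar with a black cap, 60 mm across, 85 mm high, on the bench. Origin: centre of its underside, z up. Leave alone.
- power_base: Black housing that carries the round green key (44 mm across, 12 mm high). Origin: centre of its underside, on the panel top, z up.
- power_top (a point): Centre of the top face of the green key (switches the scale on); moves down with the key. The key is a spring push button 28 mm across with a flat level top 68 mm above the bench when up; pressed straight down.
- power (a joint): Travel of the green key: 0 up, 0.007 m fully down (7 mm). The spring pushes back with 1.2 N at the start and 4 N fully down, and raises the key again when let go.
- zero_base: Black housing that carries the round blue key (44 mm across, 12 mm high). Origin: centre of its underside, on the panel top, z up.
- zero_top (a point): Centre of the top face of the blue key (zeroes (tares) the scale); moves down with the key. The key is a spring push button 28 mm across with a flat level top 68 mm above the bench when up; pressed straight down.
- zero (a joint): Travel of the blue key: 0 up, 0.007 m fully down (7 mm). The spring pushes back with 1.2 N at the start and 4 N fully down, and raises the key again when let go.
- units_base: Black housing that carries the round yellow key (44 mm across, 12 mm high). Origin: centre of its underside, on the panel top, z up.
- units_top (a point): Centre of the top face of the yellow key (changes the unit; leave alone); moves down with the key. The key is a spring push button 28 mm across with a flat level top 68 mm above the bench when up; pressed straight down.
- units (a joint): Travel of the yellow key: 0 up, 0.007 m fully down (7 mm). The spring pushes back with 1.2 N at the start and 4 N fully down, and raises the key again when let go.

How it is judged:
By the outcome, as a careful person would: the job done as asked, in the order asked, and still so for the second after the job is handed in, with the robot touching nothing.
It also fails if it takes over 42 s, if anything falls off the work surface, if the arm or the gripper's body presses on something with over 40 N, if the wrist force passes 120 N, or if a joint passes its speed limit or range.

ROBOT

A 6-joint arm with a two-finger parallel gripper is mounted at the origin on the work surface. World frame = base frame: x ahead of the robot, y to its left, z up, the work surface at z = 0. Lengths are in m, angles in degrees, forces in N, time in s.
With the tool pointing down it reaches from about 0.375 to 0.9 m from the base axis. Payload 3.1 kg.
Tool frame: the origin (TCP) lies between the finger pads; the fingertips stand 19 mm ahead of it and the grasp point (between the pads) is the TCP; z points along the fingers, x is the direction in which the jaws open and shut, and the axes are right-handed (so a half turn about z gives the same grasp; the last joint's range is limited). The gripper opens to 87 mm and grips with 3 to 60 N. Pads are 19 mm wide; open, the fingers measure 117 mm over their backs; the gripper's body (75 mm by 190 mm) begins 51 mm behind the grasp point.
Start: joints at [-77.435, 30.224, 82.088, -0, 67.689, -10.227], TCP at [0.242, -0.576, 0.242] pointing down, gripper open.
Joint ranges: [-176.69, 176.69], [-43.24, 126.21], [12.49, 139.97], [-82, 262], [0, 151.66], [-163.58, 163.58]. Speed limits (degrees/s): [159.86, 159.86, 180, 180, 180, 180].

INTERFACE

Orientations are given as a 3x3 rotation matrix whose columns are the frame's x, y, z axes.
In Python, from rig import read_state, capture, camera_info, hand_in, spot_in, silhouettes gives the robot as it stands.
- The arm moves only by the shell command python3 -m jog 'ROWS'. ROWS is text: rows parted by semicolons, each of 7 numbers parted by spaces: the shift along the tool's x, y, z in m, then the turn, a rotation vector about the tool's x, y, z in degrees, then the opening, from 0 (shut) to 1 (fully open). A call has 1 to 8 rows; each row is the pose to reach, as a shift and turn from the pose commanded when the call began, along the tool's axes at that moment; what a row does not reach only later rows make up. A row lasts 1/8 s, in which the tool goes at most 62.5 mm and 10.7 degrees, less where a joint would pass 70% of its speed; a pose out of reach is approached as far as the arm can. A call with a gripper value outside its range is refused whole. The fingers move at their own pace and stop on an object; the grip force is fixed at half the most. Time passes only in rows, so rows that repeat a pose let the fingers close. It gives the time, the measured TCP pose, the force and the opening at its end, in the units of the state.
- read_state(): the state, without advancing time (a new reading comes with each control period).
- capture(name): name is "scene" or "top"; returns (picture, depth): 480x640x3 uint8, red, green, blue; 480x640 float32, m along the optical axis (not along the pixel's ray), 0 where there is no reading.
- camera_info(name): a dict with "vfov" (degrees; the focal length in pixels is half the picture's height over the tangent of half this angle, whatever the lens; pixels are square), "cx", "cy" (the principal point, pixels), "dist" ([k1, k2, p1, p2, k3] as OpenCV has them; the pictures are not rectified), "R" (3x3) and "t" (3): a world point X has camera coordinates R X + t. Camera axes: x right, y down, z forward; pixel columns grow to the right and rows downward; lengths in m; the calibration is good to about 2 mm. A picture is of the moment at which its call begins. camera_info takes no time and is no camera call.
- hand_in(): hands the job in, once; it reports no verdict.
Trained networks look in the newest picture that a camera, given by its name, has taken for a name from the list of things; names that differ only in an ending like _2 or _b are one class to them, and where a whole thing is asked for, a point or a joint stands for the part that bears it (a point fixed in the world has none). Each returns a list of dicts, best first, with "score" (0 to 1); they miss things now and then, are a little off and sometimes report something else, mostly with a low value. They report only what shows in the picture. A call takes as long as a camera call.
- spot_in(label, camera): "centre" ([x, y, z] in m, in world coordinates, good to about 4 mm: the middle of the surface that is visible of it).
- silhouettes(label, camera): "region" (480x640 bool, what is visible of it).
The state is a dict: "time_s": time; "joint_positions": joint angles; "qvel": joint speeds; "tau": joint torques, N m; "position": TCP position; "tcp_rot": TCP orientation; "force": force on the tool from outside, world axes, zero at the start; "moment": the same for the moment, N m; "opening": opening from 0.0 (shut) to 1.0 (fully open).
Only numpy, scipy, OpenCV 4.12 (cv2) and the standard library are available. Lean on these libraries where they do the work, as an engineer would, in place of code of your own. Each camera call takes 0.05 s, during which the arm holds its last target.

## Working session

There is one attempt and no reset: what is moved stays moved. The work goes in short steps, Python scripts to look and compute and a shell command to move; the robot and the scene stay as the last step left them, time stands still between calls to the robot, and variables do not carry over. Pictures are saved under pics/ and viewed, and the job is handed in when it is done.

```bash
mkdir -p pics
python3 - <<'E'
from rig import *
import cv2,numpy as np
s=read_state();print(s['time_s'],s['position'],np.round(s['tcp_rot'],3),s['force'],s['opening'])
for n in("scene","top"):
    p,d=capture(n);cv2.imwrite(f"pics/{n}0.png",p[:,:,::-1]);np.save(f"pics/{n}d.npy",d)
    for l in("power_top","zero_top","units_top","power_base","zero_base"):
        print(n,l,[(np.round(q['centre'],4),round(q['score'],2)) for q in spot_in(l,n)[:2]])
E
```

```text
0.0 [ 0.24200695 -0.5755156   0.24058003] [[ 0.387 -0.922 -0.   ]
 [-0.922 -0.387  0.002]
 [-0.002 -0.    -1.   ]] [-1.09963559  0.06142239  0.68604812] 0.9983418671068114
scene power_top [(array([ 0.6027, -0.1194,  0.0701]), 0.51), (array([0.4834, 0.038 , 0.1444]), 0.4)]
scene zero_top [(array([ 0.5438, -0.1352,  0.0665]), 0.69), (array([ 0.4831, -0.1531,  0.0658]), 0.66)]
scene units_top [(array([ 0.5392, -0.1356,  0.0637]), 0.52)]
scene power_base [(array([ 0.6097, -0.128 ,  0.0541]), 0.95), (array([ 0.4828, -0.1545,  0.0557]), 0.36)]
scene zero_base [(array([ 0.4812, -0.1569,  0.0562]), 0.69)]
top power_top [(array([ 0.5992, -0.1161,  0.0657]), 0.53)]
top zero_top [(array([ 0.4749, -0.1518,  0.0687]), 0.51)]
top units_top [(array([ 0.5341, -0.1357,  0.0624]), 0.6)]
top power_base [(array([ 0.6013, -0.1173,  0.0567]), 0.83)]
top zero_base [(array([ 0.4769, -0.1515,  0.0555]), 0.72)]
```

View pics/scene0.png

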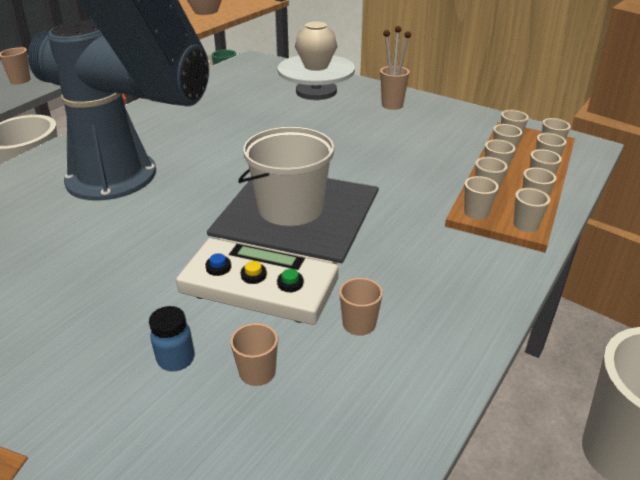

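View pics/top0.png

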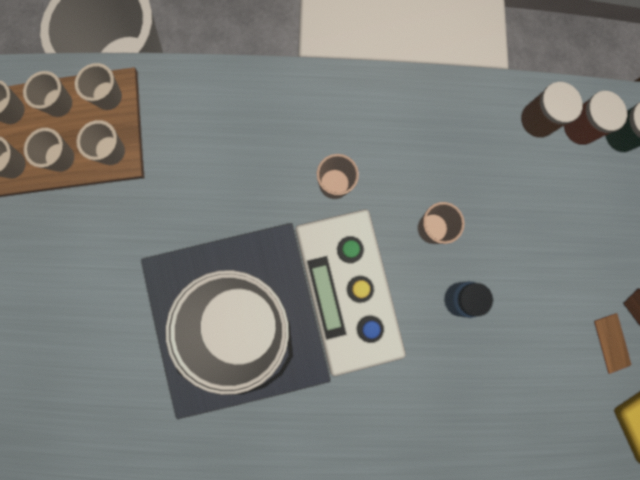

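The scene view shows blue at (218,262), yellow at (253,270) and green at (290,278). The top view shows green at (350,249), yellow at (361,289) and blue at (371,329). Next I'll measure the keys from colour pixels and rays.

```bash
cat > h.py <<'E'
import cv2,numpy as np
from rig import *
def ray(n,u,v,z):
    c=camera_info(n);f=240/np.tan(np.radians(c['vfov']/2))
    K=np.array([[f,0,c['cx']],[0,f,c['cy']],[0,0,1]])
    p=cv2.undistortPoints(np.array([[[u,v]]],float),K,np.array(c['dist'],float))[0,0]
    R=np.array(c['R']);t=np.array(c['t']);o=-R.T@t;d=R.T@np.array([p[0],p[1],1])
    return o+d*(z-o[2])/d[2]
E
python3 - <<'E'
from h import *
seeds={'scene':{'blue':(218,262),'yellow':(253,270),'green':(290,278)},'top':{'green':(350,249),'yellow':(361,289),'blue':(371,329)}}
for n in seeds:
    im=cv2.imread(f'pics/{n}0.png');h=cv2.cvtColor(im,cv2.COLOR_BGR2HSV)
    d=np.load(f'pics/{n}d.npy')
    for k,(u,v) in seeds[n].items():
        m=((h[...,1]>120)&(h[...,2]>60)).astype(np.uint8)
        w=np.zeros_like(m);cv2.circle(w,(u,v),15,1,-1);m&=w
        nn,l,st,ce=cv2.connectedComponentsWithStats(m)
        i=1+np.argmax(st[1:,4]);print(n,k,st[i],ce[i].round(1),ray(n,*ce[i],0.066 if n=='scene' else .068).round(4))
for l in('pail','cup_a','jar'):
    print(l,[(np.round(q['centre'],3),round(q['score'],2)) for q in spot_in(l,'top')[:3]])
E
```

```text
scene blue [209 254  17  14 197] [217.2 260.5] [ 0.4812 -0.1572  0.066 ]
scene yellow [244 260  18  17 237] [252.8 268. ] [ 0.5428 -0.1393  0.066 ]
scene green [281 268  18  16 212] [289.7 276.1] [ 0.6048 -0.1221  0.066 ]Traceback (most recent call last):
  File "<stdin>", line 10, in <module>
    return _wrapfunc(a, 'argmax', axis=axis, out=out, **kwds)
    return bound(*args, **kwds)
ValueError: attempt to get argmax of an empty sequence
```

Run:
```python
from h import *
n='top';im=cv2.imread('pics/top0.png');h=cv2.cvtColor(im,cv2.COLOR_BGR2HSV)
for k,(u,v) in {'green':(350,249),'yellow':(361,289),'blue':(371,329)}.items():
    print(h[v,u])
    m=((h[...,1]>90)&(h[...,2]>75)).astype(np.uint8)
    w=np.zeros_like(m);cv2.circle(w,(u,v),15,1,-1);m&=w
    nn,l,st,ce=cv2.connectedComponentsWithStats(m)
    if nn>1:
        i=1+np.argmax(st[1:,4]);print(n,k,st[i],ce[i].round(1),ray(n,*ce[i],.068).round(4))
for l in('pail','cup_a','jar'):
    print(l,[(np.round(q['centre'],3),round(q['score'],2)) for q in spot_in(l,'top')[:3]])
```

```text
[ 64 111 143]
top green [343 241  17  16 208] [350.7 248.5] [ 0.5984 -0.1182  0.068 ]
[ 26 140 206]
top yellow [352 280  19  19 283] [360.9 288.7] [ 0.5358 -0.1355  0.068 ]
[110 143 166]
top blue [363 321  18  18 259] [371.3 329.4] [ 0.4732 -0.1528  0.068 ]
pail [(array([0.463, 0.066, 0.112]), 0.84)]
cup_a [(array([ 0.729, -0.092,  0.029]), 0.66), (array([ 0.649, -0.275,  0.036]), 0.55)]
jar [(array([ 0.525, -0.303,  0.082]), 0.68)]
```

```bash
python3 -m jog '-0.02 -0.04 0 0 0 -8 0; -0.05 -0.09 0 0 0 -18 0; -0.08 -0.14 0 0 0 -28 0; -0.11 -0.19 0 0 0 -38 0; -0.14 -0.245 0.01 0 0 -48 0; -0.165 -0.295 0.02 0 0 -58 0; -0.195 -0.35 0.03 0 0 -68 0; -0.225 -0.40 0.04 0 0 -78 0'
python3 - <<'E'
from h import *
s=read_state();R=np.array(s['tcp_rot']);print(s['time_s'],s['position'],R.round(3),s['force'],s['opening'])
print(R.T@(np.array([.601,-.120,.170])-s['position']), np.degrees(np.arctan2(R[1,0],R[0,0])))
E
```

```text
time_s: 1.75
position: [0.5252, -0.2124, 0.2015]
tcp_rot: [[0.981, 0.193, 0.001], [0.193, -0.981, -0.001], [0.001, 0.001, -1.0]]
force: [-0.3, -0.6, -0.2]
opening: 0.175
1.75 [ 0.52520276 -0.21237591  0.20154439] [[ 0.981  0.193  0.001]
 [ 0.193 -0.981 -0.001]
 [ 0.001  0.001 -1.   ]] [-0.34933116 -0.55534065 -0.20245342] 0.1748165660156561
[ 0.09216138 -0.0760512   0.03156066] 11.120658936221664
```

```bash
python3 -m jog '0.035 -0.025 0.01 0 0 -3 0; 0.07 -0.055 0.03 0 0 -4.5 0; 0.092 -0.076 0.06 0 0 -4.5 0; 0.092 -0.076 0.07 0 0 -4.5 0; 0.092 -0.076 0.07 0 0 -4.5 0; 0.092 -0.076 0.07 0 0 -4.5 0'
python3 - <<'E'
from h import *
s=read_state();R=np.array(s['tcp_rot']);print(s['time_s'],s['position'],R.round(4),s['force'],s['opening'])
print(R.T@(np.array([.601,-.120,.130])-s['position']), np.degrees(np.arctan2(R[1,0],R[0,0])))
for n in("scene","top"):
    p,d=capture(n);cv2.imwrite(f"pics/{n}1.png",p[:,:,::-1])
    c=p[150:350,150:400] if n=='scene' else p[150:350,250:500]
    cv2.imwrite(f"pics/{n}1c.png",cv2.resize(c,None,fx=3,fy=3,interpolation=cv2.INTER_CUBIC)[:,:,::-1])
E
```

```text
time_s: 2.5
position: [0.6, -0.1233, 0.1325]
tcp_rot: [[0.965, 0.262, 0.001], [0.262, -0.965, -0.001], [0.001, 0.001, -1.0]]
force: [-0.2, -0.0, 0.4]
opening: 0.007
2.5 [ 0.59997519 -0.12326967  0.13250333] [[ 9.650e-01  2.623e-01  1.300e-03]
 [ 2.623e-01 -9.650e-01 -8.000e-04]
 [ 1.100e-03  1.100e-03 -1.000e+00]] [-0.20499329 -0.02158128  0.37944976] 0.006508949024004671
[ 0.00184401 -0.00288914  0.00250202] 15.20839419937688
```

View pics/scene1c.png

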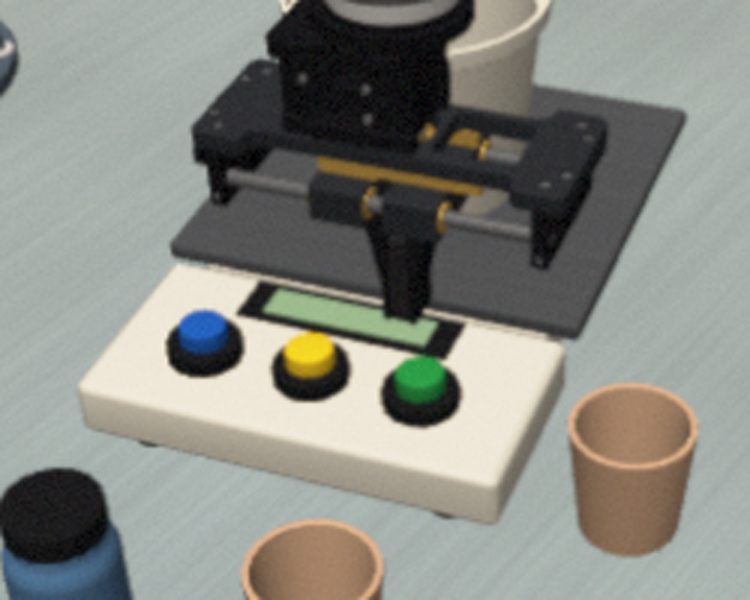

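View pics/top1c.png

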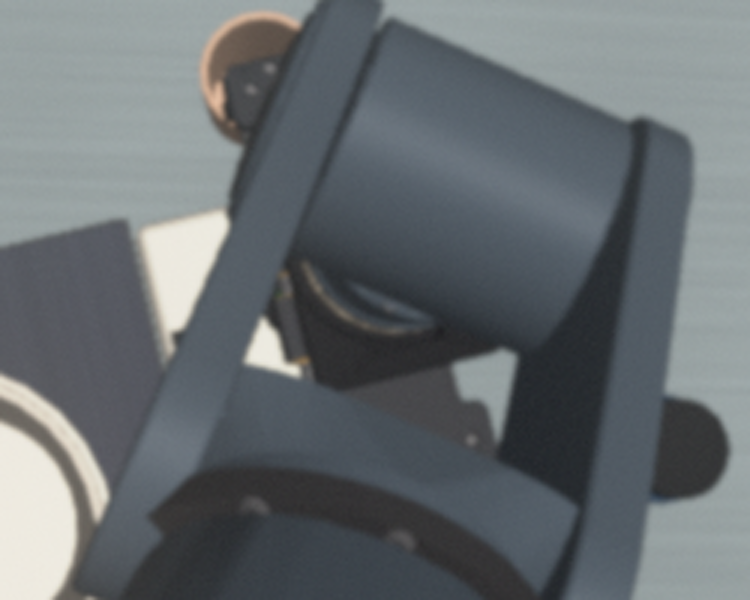

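The scene crop shows the shut fingertips at about (402,315), above and behind the green key top at (420,377). The pail is clear of the gripper, and in the top view the arm hides the keys. I'll compare the projected tip with the seen one to settle the offset between the cameras.

Run:
```python
from h import *
def proj(n,X):
    c=camera_info(n);f=240/np.tan(np.radians(c['vfov']/2));K=np.array([[f,0,c['cx']],[0,f,c['cy']],[0,0,1]])
    return cv2.projectPoints(np.array([X],float),cv2.Rodrigues(np.array(c['R'],float))[0],np.array(c['t'],float),K,np.array(c['dist'],float))[0].ravel()
s=read_state();R=s['tcp_rot'];p=np.array(s['position'])
im=cv2.imread('pics/scene1.png')[220:300,240:320]
k=9;im=cv2.resize(im,None,fx=k,fy=k,interpolation=cv2.INTER_CUBIC);im=cv2.convertScaleAbs(im,alpha=1.6,beta=20)
def dr(X,c):
    u=(proj('scene',X)-[240,220]+.5)*k; cv2.circle(im,tuple(int(a) for a in u),3,c,-1)
tip=p+R@np.array([0,0,.019])
for a in(-.015,0,.015):
  for b in(-.0095,0,.0095): dr(tip+R@np.array([a,b,0]),(0,0,255))
for g in((.601,-.120,.068),):
  for t in np.linspace(0,6.28,24): dr(np.array(g)+[.014*np.cos(t),.014*np.sin(t),0],(255,0,255))
cv2.imwrite('pics/ov1.png',im[:600])
```

```text
(no output)
```

View pics/ov1.png

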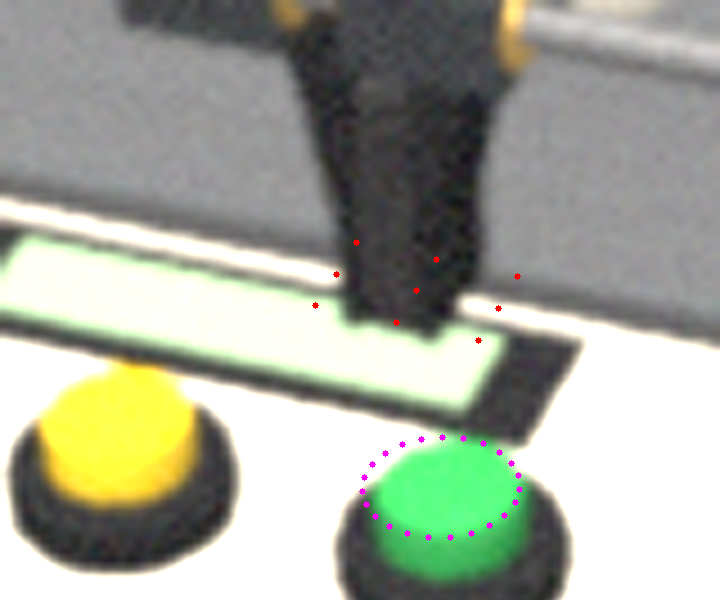

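```bash
python3 -m jog '0.0024 -0.0031 0.02 0 0 0 0; 0.0024 -0.0031 0.035 0 0 0 0; 0.0024 -0.0031 0.04 0 0 0 0; 0.0024 -0.0031 0.04 0 0 0 0; 0.0024 -0.0031 0.04 0 0 0 0'
python3 - <<'E'
from h import *
s=read_state();R=np.array(s['tcp_rot']);print(s['time_s'],s['position'],s['force'],s['opening'])
p,d=capture('scene')
s=read_state();print(s['position'],s['force'])
c=p[220:300,240:320]
cv2.imwrite("pics/s2.png",cv2.convertScaleAbs(cv2.resize(c,None,fx=7,fy=7,interpolation=cv2.INTER_CUBIC)[:,:,::-1],alpha=1.6,beta=20))
E
```

```text
time_s: 3.22
position: [0.6018, -0.1185, 0.092]
tcp_rot: [[0.965, 0.264, 0.001], [0.264, -0.965, -0.0], [0.001, 0.001, -1.0]]
force: [-0.7, 0.1, -0.6]
opening: 0.001
3.225 [ 0.60176439 -0.11850225  0.09202382] [-0.67498976  0.09207224 -0.62427726] 0.0010331763349452053
[ 0.60179082 -0.11848785  0.0921108 ] [ 0.38384582 -0.68315756  0.27631787]
```

View pics/s2.png

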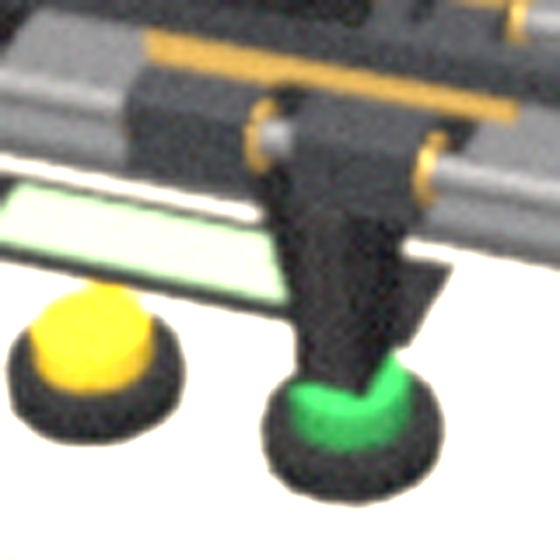

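Centred across the row, about 2 mm short along it. I'll correct that and press to about 6 mm.

```bash
python3 -m jog '0.002 0 0.002 0 0 0 0; 0.002 0 0.005 0 0 0 0; 0.002 0 0.008 0 0 0 0; 0.002 0 0.0105 0 0 0 0; 0.002 0 0.0105 0 0 0 0; 0.002 0 0.0105 0 0 0 0'
python3 - <<'E'
from h import *
F=[]
for i in range(5):
    p,d=capture('scene');s=read_state();F.append(s['force'])
print(s['time_s'],s['position'],np.mean(F,0),np.std(F,0))
c=p[220:300,240:320]
cv2.imwrite("pics/s3.png",cv2.convertScaleAbs(cv2.resize(c,None,fx=7,fy=7,interpolation=cv2.INTER_CUBIC)[:,:,::-1],alpha=1.6,beta=20))
E
```

```text
time_s: 4.03
position: [0.6039, -0.1178, 0.0814]
tcp_rot: [[0.965, 0.264, 0.001], [0.264, -0.965, -0.0], [0.001, 0.001, -1.0]]
force: [1.2, 0.8, 3.3]
opening: 0.004
4.275 [ 0.60383634 -0.11783     0.08131783] [1.79747744 0.77945857 3.24604749] [0.25449329 0.60007661 0.66810437]
```

View pics/s3.png

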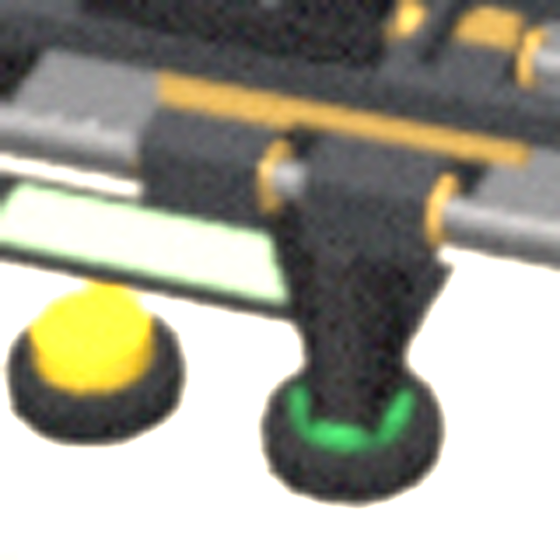

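The key is down, centred, with about 3.3 N on it, which fits roughly 5.7 mm. I'll go slightly deeper, then release.

```bash
python3 -m jog '0 0 0.0005 0 0 0 0; 0 0 0.0009 0 0 0 0; 0 0 0.0009 0 0 0 0; 0 0 0.0009 0 0 0 0'; python3 -m jog '0 0 -0.004 0 0 0 0; 0 0 -0.01 0 0 0 0; 0 0 -0.025 0 0 0 0; 0 0 -0.045 0 0 0 0; 0 0 -0.045 0 0 0 0; 0 0 -0.045 0 0 0 0';python3 - <<'E'
from h import *
p,d=capture('scene')
s=read_state();print(s['time_s'],s['position'],s['force'])
R=np.array(s['tcp_rot']);print(R.T@(np.array([.4785,-.1530,.127])-s['position']))
c=p[220:300,190:310]
cv2.imwrite("pics/s4.png",cv2.convertScaleAbs(cv2.resize(c,None,fx=6,fy=6,interpolation=cv2.INTER_CUBIC)[:,:,::-1],alpha=1.6,beta=20))
E
```

```text
time_s: 4.78
position: [0.6038, -0.1178, 0.0804]
tcp_rot: [[0.965, 0.264, 0.001], [0.264, -0.965, -0.0], [0.001, 0.001, -1.0]]
force: [2.1, 1.2, 4.3]
opening: 0.003
time_s: 5.52
position: [0.6026, -0.1175, 0.1249]
tcp_rot: [[0.965, 0.264, -0.001], [0.264, -0.965, 0.0], [-0.001, -0.001, -1.0]]
force: [0.1, -0.7, 0.1]
opening: 0.002
5.575 [ 0.6024247  -0.11747297  0.12450254] [ 0.41352977 -0.25028301  0.07928042]
[-0.12891112  0.00157518 -0.00227583]
```

View pics/s4.png

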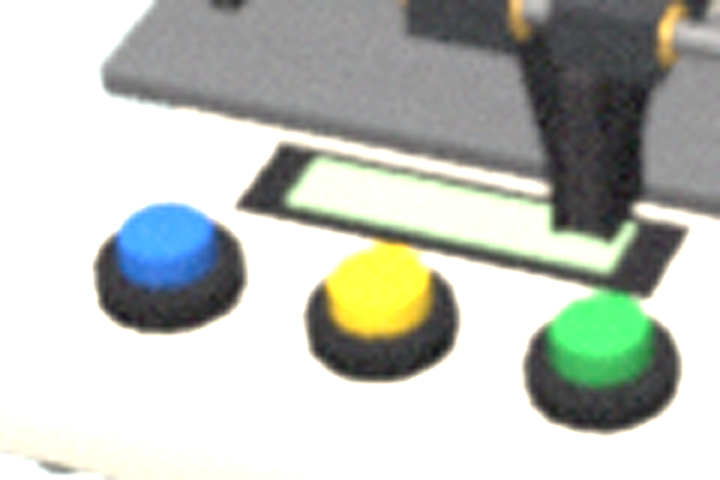

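Green is up again, and the blue key is 130 mm away along tool -x.

```bash
python3 -m jog '-0.04 0 -0.01 0 0 0 0; -0.09 0.001 -0.01 0 0 0 0; -0.129 0.0015 0 0 0 0 0; -0.129 0.0015 0.02 0 0 0 0; -0.129 0.0015 0.032 0 0 0 0; -0.129 0.0015 0.032 0 0 0 0; -0.129 0.0015 0.032 0 0 0 0';python3 - <<'E'
from h import *
p,d=capture('scene')
s=read_state();print(s['time_s'],s['position'],s['force'])
R=np.array(s['tcp_rot']);print(R.T@(np.array([.4785,-.1530,.0805])-s['position']))
c=p[220:300,180:260]
cv2.imwrite("pics/s5.png",cv2.convertScaleAbs(cv2.resize(c,None,fx=7,fy=7,interpolation=cv2.INTER_CUBIC)[:,:,::-1],alpha=1.6,beta=20))
E
```

```text
time_s: 6.45
position: [0.4799, -0.1532, 0.0932]
tcp_rot: [[0.964, 0.264, 0.0], [0.264, -0.964, -0.0], [0.0, 0.0, -1.0]]
force: [1.5, -0.0, 0.1]
opening: 0.003
6.5 [ 0.47995681 -0.15324541  0.09341094] [-0.04381448 -0.83468125 -0.91302952]
[-0.00134853 -0.00063051  0.01290964]
```

View pics/s5.png

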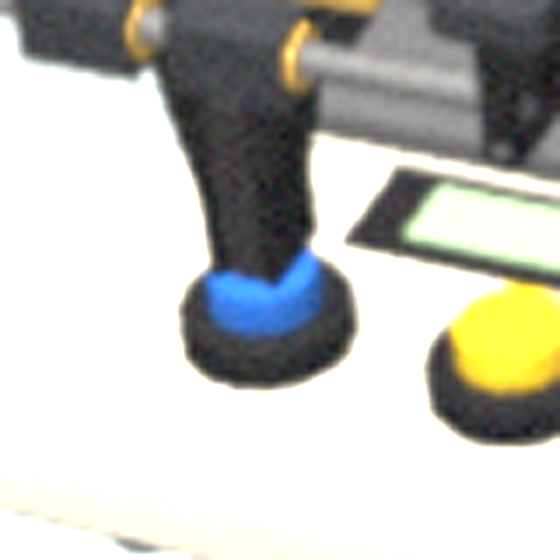

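The tip is centred on the blue key, at about (258,275) against a key centre of about 263.

```bash
python3 -m jog '0 0 0.004 0 0 0 0; 0 0 0.007 0 0 0 0; 0 0 0.010 0 0 0 0; 0 0 0.012 0 0 0 0; 0 0 0.012 0 0 0 0; 0 0 0.012 0 0 0 0'
python3 - <<'E'
from h import *
F=[]
for i in range(5):
    p,d=capture('scene');s=read_state();F.append(s['force'])
print(s['time_s'],s['position'],np.mean(F,0),np.std(F,0))
c=p[220:300,180:260]
cv2.imwrite("pics/s6.png",cv2.convertScaleAbs(cv2.resize(c,None,fx=7,fy=7,interpolation=cv2.INTER_CUBIC)[:,:,::-1],alpha=1.6,beta=20))
E
```

```text
time_s: 7.25
position: [0.4796, -0.1533, 0.0814]
tcp_rot: [[0.965, 0.264, 0.001], [0.264, -0.965, -0.0], [0.001, 0.0, -1.0]]
force: [1.0, 0.7, 4.3]
opening: 0.004
7.5 [ 0.47959933 -0.15327911  0.08129593] [1.44873194 1.42438984 3.61267833] [0.15680008 0.60899488 0.21759586]
```

View pics/s6.png

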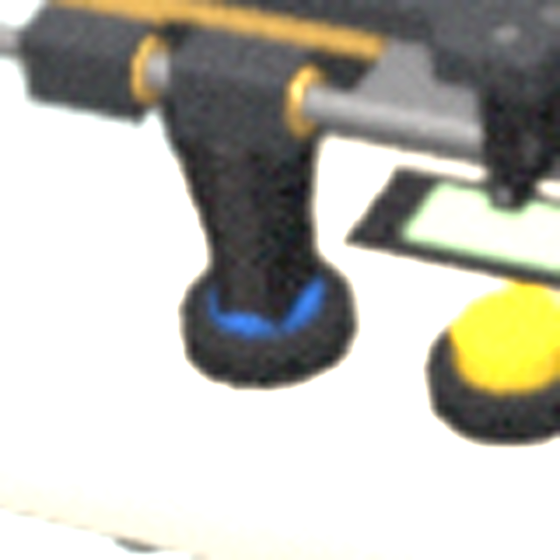

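```bash
python3 -m jog '0 0 0.0005 0 0 0 0; 0 0 0.0009 0 0 0 0; 0 0 0.0009 0 0 0 0; 0 0 0.0009 0 0 0 0'; python3 -m jog '0 0 -0.004 0 0 0 0; 0 0 -0.01 0 0 0 0; 0 0 -0.03 0 0 0 0; 0 0 -0.07 0 0 0 0; 0 0.02 -0.11 0 0 0 0; 0 0.06 -0.14 0 0 0 0; 0 0.11 -0.15 0 0 0 0; 0 0.15 -0.15 0 0 0 0'; python3 -m jog '0 0.04 0 0 0 0 0; 0 0.07 0 0 0 0 0; 0 0.07 0 0 0 0 0; 0 0.07 0 0 0 0 0'
python3 - <<'E'
from h import *
for n in("scene","top"):
    p,d=capture(n);cv2.imwrite(f"pics/{n}7.png",p[:,:,::-1])
s=read_state();print(s['time_s'],s['position'],s['force'],np.abs(s['qvel']).max())
E
```

```text
time_s: 8.0
position: [0.4796, -0.1533, 0.0804]
tcp_rot: [[0.965, 0.264, 0.001], [0.264, -0.965, -0.0], [0.001, 0.0, -1.0]]
force: [2.0, 2.8, 3.9]
opening: 0.003
time_s: 9.0
position: [0.5186, -0.2997, 0.2314]
tcp_rot: [[0.965, 0.263, -0.0], [0.263, -0.965, -0.001], [-0.0, 0.001, -1.0]]
force: [-0.2, 1.2, -0.9]
opening: 0.006
time_s: 9.5
position: [0.5361, -0.3641, 0.2294]
tcp_rot: [[0.965, 0.264, -0.003], [0.264, -0.965, 0.003], [-0.002, -0.003, -1.0]]
force: [-0.8, -0.6, 0.3]
opening: 0.002
9.6 [ 0.53652613 -0.36382552  0.2299422 ] [ 0.24869738  1.2151275  -0.15070147] 0.3907360553914923
```

View pics/scene7.png

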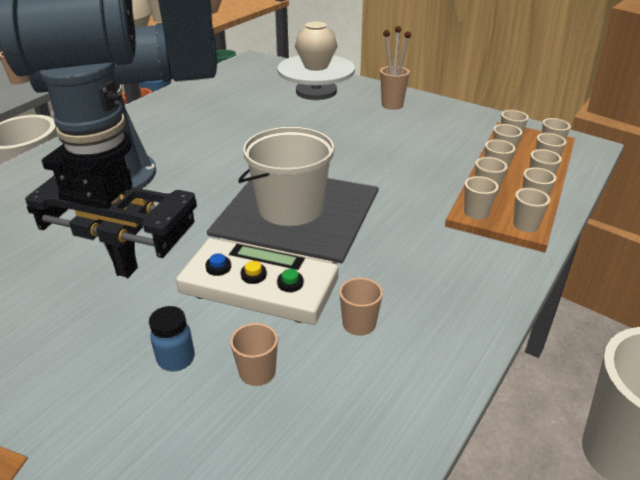

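View pics/top7.png

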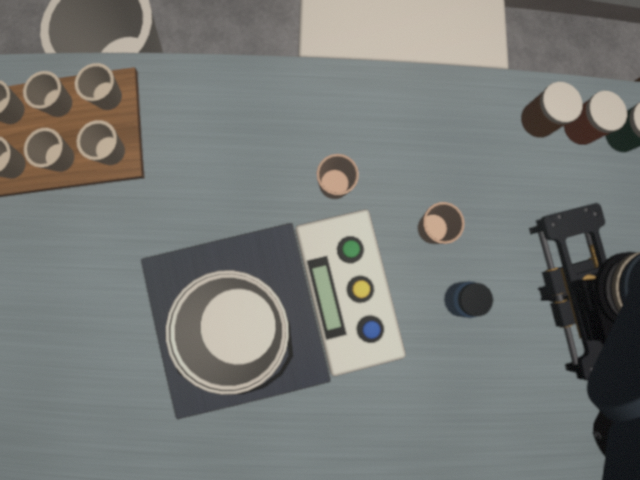

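All three keys are up, and the pail (228,332), cups and jar are where they were. The arm is clear, so I'm handing in.

```bash
python3 -c "
from rig import *
print(hand_in())"
```

```text
the job is handed in; nothing more can be done
None
```

I pressed the green key and then the blue key with the shut fingertips, each about 6.5 mm of its 7 mm travel, and let each come up again. I then withdrew and handed the job in at 9.6 s.

- **Force:** the wrist read about 4 N upward in each press, in line with the key spring. There were also sideways readings of 1 to 3 N, and sensor noise was about 0.5 N.
- **Final pictures:** all three keys are up. The pail, cups and jar look the same as in the first pictures, and the fingers stayed off the yellow key. The arm is clear of everything.
- **Disagreement:** the two cameras put the keys 4 to 8 mm apart in x. I settled this by comparing the fingertips with the keys in the scene camera.
- **Not confirmed:** the display looked the same before and after, so the pictures do not show whether the scale switched on or zeroed. The press depth comes from the measured arm pose and the force, not from a direct reading of the keys.

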